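# Empty and fold the spice-cabinet peg

## Robot

A 6-joint arm with a two-finger parallel gripper is mounted at the origin on the work surface. World frame = base frame: x ahead of the robot, y to its left, z up, the work surface at z = 0. Lengths are in m, angles in rad, forces in N, time in s.
With the tool pointing down it reaches from about 0.375 to 0.9 m from the base axis. Payload 3.1 kg.
Tool frame: the origin (TCP) lies on the centre line of the jaws, within the pads' length; the fingertips stand 22 mm ahead of it and the grasp point (between the pads) lies 3 mm ahead of it; z points along the fingers, x is the direction in which the jaws open and shut, and the axes are right-handed (so a half turn about z gives the same grasp; the last joint's range is limited). The gripper opens to 87 mm and grips with 3 to 60 N. Pads are 19 mm wide; open, the fingers measure 117 mm over their backs; the gripper's body (75 mm by 190 mm) begins 51 mm behind the grasp point.
Start: joints at [-1.31, 0.527, 1.433, -0, 1.181, -0.178], TCP at [0.266, -0.565, 0.245] pointing down, gripper open.
Joint ranges: [-3.08, 3.08], [-0.75, 2.2], [0.22, 2.44], [-1.43, 4.57], [0, 2.65], [-2.85, 2.85]. Speed limits (rad/s): [2.79, 2.79, 3.14, 3.14, 3.14, 3.14].

## Interface

Orientations are given as a unit quaternion [x, y, z, w].
In Python, from rig import robot, camera, order gives the robot as it stands.
- The arm moves only by the shell command python3 -m pendant 'ROWS' [OPENING] [FORCE]. ROWS is JSON, a list of rows, each a list of 2 entries, a list of its own where there are three numbers: the shift along the tool's x, y, z in mm, then the turn about the tool's z in degrees. A call has 1 to 8 rows; each row shifts and turns the commanded pose from where the row before left it, along the tool's axes as they then stand; what a row does not reach is not made up. A row lasts 1/8 s, in which the tool goes at most 62.5 mm and 10.7 degrees, less where a joint would pass 70% of its speed; a pose out of reach is approached as far as the arm can. A call with a gripper value outside its range is refused whole. OPENING is the finger opening in mm, from 0 to 87, set as the call begins (- or left out, the last holds). The fingers move at their own pace and stop on an object; FORCE is the grip in N (left out, the last holds). Time passes only in rows, so rows that do not move let the fingers close. It gives the time, the measured TCP pose, the force and the opening at its end, in the units of the state.
- robot.get_obs(): the state, without advancing time (a new reading comes with each control period).
- camera(name): name is "scene" or "top" or "wrist"; returns a dict with "pixels" (480x640x3 uint8, blue, green, red), "mtx" (3x3 intrinsics, pixels), "R" (3x3) and "t" (3): a world point X has camera coordinates R X + t. Camera axes: x right, y down, z forward; pixel columns grow to the right and rows downward; lengths in m; the calibration is good to about 2 mm. A picture is of the moment at which its call begins. There is no depth.
- order.hand_in(): hands the job in, once; it reports no verdict.
The state is a dict: "time": time; "q": joint angles; "joint_velocities": joint speeds; "joint_torque": joint torques, N m; "position": TCP position; "tool_rot": TCP orientation; "ft_force": force on the tool from outside, world axes, zero at the start; "moment": the same for the moment, N m; "grip_width": finger opening in m.
Only numpy, scipy, OpenCV 4.12 (cv2) and the standard library are available. Lean on these libraries where they do the work, as an engineer would, in place of code of your own. Each camera call takes 0.05 s, during which the arm holds its last target. There are 200 camera calls.

## Task

Take the steel double salt cellar off the fold-out peg it hangs on, and stand it upright near the middle of the flat round soapstone slab, setting it down gently rather than dropping it. Then fold the emptied peg flat against its wooden rail, so that the sliding glass doors can pass.

Things in the scene. Friction and masses are not known exactly. Their poses are not given: they have to be found in the camera images.
- cellar: steel salt cellar, mm: open box 70 (x) by 66 (y) by 38 high; across its middle an upright plate 6 thick (x), 54 wide (y), rounded top at 150. Window in the plate 34 wide, 36 tall, from 59 to 95 up; the peg passes through it along x, its upper edge rests on the peg. Hold the solid plate above, at 125 to 130, across its thickness. About 220 g, hung 45 out from the pivot. Origin: centre of underside, z up
- peg (a joint): the peg holding the cellar: level flat dark steel bar, 14 mm wide, 10 high, reaching 90 from its vertical hinge axis; tip turned up, to 13 above the bar's centre line. 0 rad = folded flat, along +y of peg_pivot; 1.57 = out along that point's -x (starts 1.48 to 1.57). Stops at 0 and 1.571; friction under 1 N at the tip holds it. A like peg on another rail, with a horn spoon on it, is not part of the job
- peg_pivot (a point): fixed point on the peg's hinge axis at the bar's centre-line height, 135 mm above the shelf. Axes of the rail: -x out from it, +y along it to the side where the peg folds, z up. Rail: pine board 200 long, 40 high, 18 thick on two end posts; front face 14 behind this point, top 7 above it, reaching 135 along +y and 65 along -y. Free space in front and above
- slab: flat round grey soapstone slab, 160 mm in diameter, 12 thick, fixed on the green shelf. Origin: centre of its underside
Not all that is in view belongs to the job. There is more than one size of the cellar; the one meant has the size given above.

How it is judged:
By the outcome, as a careful person would: the job done as asked, in the order asked, and still so for the second after the job is handed in, with the robot touching nothing.
It also fails if it takes over 54 s, if anything falls off the work surface, if the arm or the gripper's body presses on something with over 40 N, if the wrist force passes 120 N, or if a joint passes its speed limit or range.

## Working session

There is one attempt and no reset: what is moved stays moved. The work goes in short steps, Python scripts to look and compute and a shell command to move; the robot and the scene stay as the last step left them, time stands still between calls to the robot, and variables do not carry over. Pictures are saved under pics/ and viewed, about 8 in all and at most 12, crops included, and the job is handed in when it is done.

```bash
mkdir -p pics; ls; python3 - <<'E'
from rig import robot,camera
import cv2
o=robot.get_obs();print(o)
for n in("scene","top"):
    c=camera(n);cv2.imwrite(f"pics/{n}0.png",c["pixels"]);print(n,c["mtx"].tolist(),c["R"].tolist(),c["t"].tolist())
E
```

```text
pics
{'time': 0.0, 'q': array([-1.30952403e+00,  5.28489910e-01,  1.43392940e+00, -3.98016184e-06,
        1.18139762e+00, -1.78476293e-01]), 'joint_velocities': array([ 0.00203031, -0.00065579,  0.0003691 , -0.00040984,  0.00051634,
        0.0025746 ]), 'joint_torque': array([-3.10365449e-04, -4.40039563e+01, -1.76591080e+01,  6.35489845e-02,
        5.82904718e-02, -1.60587906e-04]), 'position': array([ 0.26592473, -0.56482876,  0.24354839]), 'tool_rot': array([ 8.44307881e-01, -5.35857225e-01, -8.19516520e-04, -7.51824217e-04]), 'ft_force': array([ 0.31090601, -0.35536309, -0.29682322]), 'moment': array([-0.00222219, -0.05104064, -0.01235252]), 'grip_width': 0.08704497490015904}
scene [[533.1377079158333, 0.0, 314.7865577500588], [0.0, 533.1377079158333, 239.58358554492344], [0.0, 0.0, 1.0]] [[-0.6157356048800355, 0.7876061478964377, -0.02337136450342399], [0.4412303405926874, 0.32006767082191095, -0.838374899812189], [-0.6528288071335993, -0.526529431172059, -0.544592789785313]] [0.20020919270270582, -0.08751532968953184, 1.6363245499248833]
top [[597.0379110364394, 0.0, 312.60017424170735], [0.0, 597.0379110364394, 243.07329865539506], [0.0, 0.0, 1.0]] [[0.1025661550177165, -0.9947198716497996, 0.003544120467463831], [-0.9739820510385765, -0.10115042641019223, -0.2027992985484023], [0.2020869815192692, 0.017348434570371406, -0.9792139111135972]] [0.020411171871953043, 0.4458363480276706, 1.2101739170285837]
```

View pics/scene0.png

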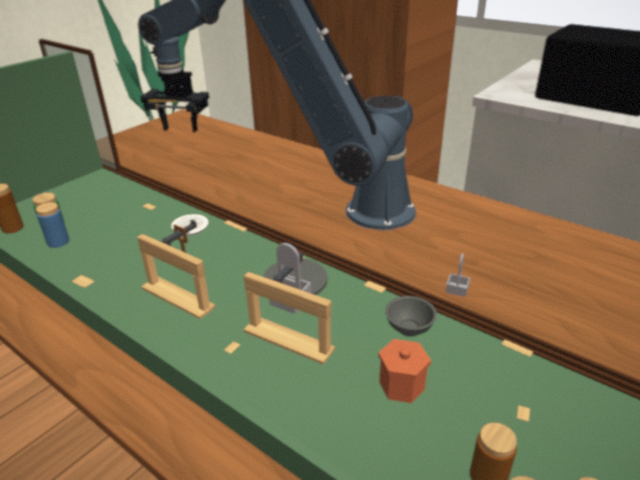

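View pics/top0.png

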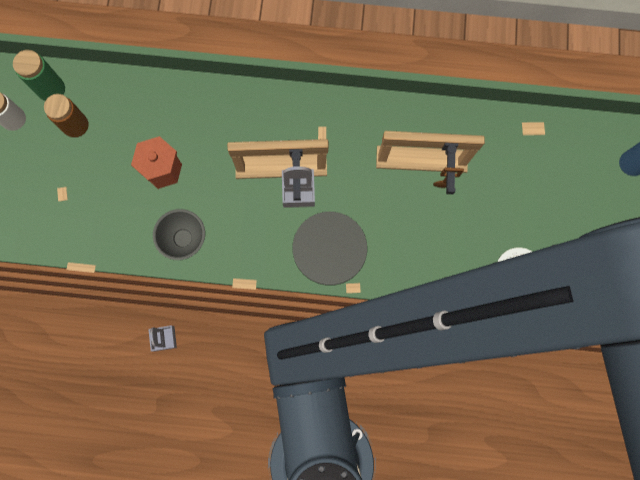

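The scene view shows the cellar on the middle rail's peg (~288,275) with the slab behind it; the horn spoon is on the other rail. In the top view the cellar is at ~(298,187), the slab at ~(330,248) and the rail at ~(228..328,148).

```bash
python3 - <<'E'
import cv2,numpy as np
a=cv2.imread("pics/scene0.png")[225:365,230:350];b=cv2.imread("pics/top0.png")[125:295,220:380]
a=cv2.resize(a,None,fx=4.2,fy=4.2,interpolation=cv2.INTER_CUBIC)[:588,:504]
cv2.imwrite("pics/c1.png",a)
b=cv2.resize(b,None,fx=3.5,fy=3.5,interpolation=cv2.INTER_CUBIC);cv2.imwrite("pics/c2.png",b);print(a.shape,b.shape)
E
```

```text
(588, 504, 3) (595, 560, 3)
```

View pics/c1.png

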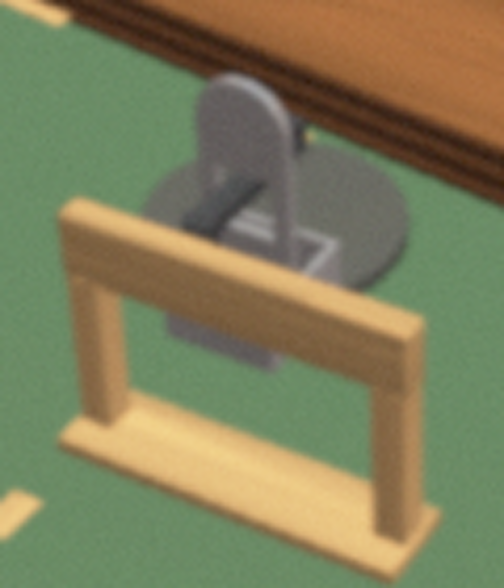

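View pics/c2.png

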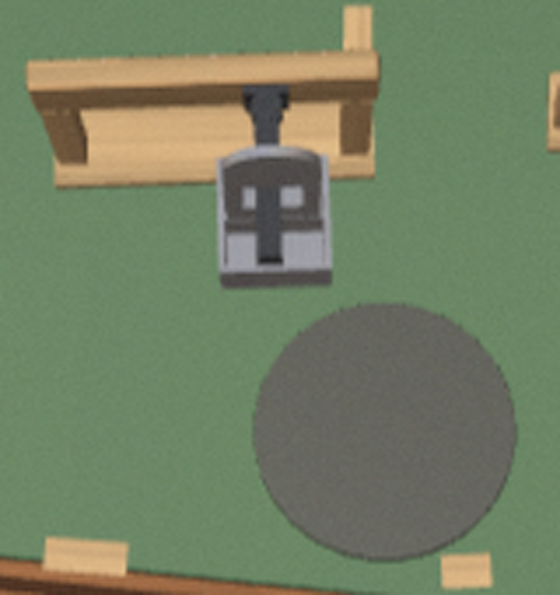

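```bash
cat > geo.py <<'E'
import numpy as np
from rig import robot,camera
K={}
def proj(c,X):
    p=(c["R"]@np.array(X).T).T+c["t"]; p=p@c["mtx"].T; return p[:,:2]/p[:,2:]
def P(x,y,yaw,z,L):
    L=np.atleast_2d(L); c,s=np.cos(yaw),np.sin(yaw)
    return np.c_[x+c*L[:,0]-s*L[:,1],y+s*L[:,0]+c*L[:,1],z+L[:,2]]
E
python3 - <<'E'
from geo import *
from scipy.optimize import least_squares
T=camera("top");S=camera("scene")
for c in(T,S):print("cam",-c["R"].T@c["t"])
bl,br,fl,fr=[.032,.135,.007],[.032,-.065,.007],[.014,.135,.007],[.014,-.065,.007]
top=lambda p:np.array(p)/3.5+[220,125]
sc=lambda p:np.array(p)/4.2+[230,225]
def res(v,full=False):
    x,y,a,zs,cx,cy,b,sx,sy=v
    r=[proj(T,P(x,y,a,zs+.135,[bl,br,fl,fr]))-top([[28,63],[377,52],[28,88],[380,78]]),
       proj(S,P(x,y,a,zs+.135,[bl,br,fl,fr]))-sc([[413,335],[62,213],[424,320],[80,200]]),
       proj(T,P(cx,cy,b,zs+.045,[[-.035,.033,.038],[-.035,-.033,.038]]))-top([[219,272],[331,271]]),
       # plate outer y at its shoulder; apex in scene
       proj(S,P(cx,cy,b,zs+.045,[[0.0,0,.150]]))-sc([[240,74]]),
       proj(T,[[sx,sy,zs+.012]])-top([[385,432]])]
    r=np.vstack(r); return r if full else r.ravel()
s=least_squares(res,[.6,0,0,0,.55,0,0,.45,0],loss="soft_l1")
print(s.x.round(4));print(res(s.x,True).round(1).tolist())
x,y,a,zs,cx,cy,b,sx,sy=s.x
d=np.array([cx-x,cy-y]);print("peg out",np.hypot(*d),"peg theta",np.arctan2(-d@[np.cos(a),np.sin(a)],d@[-np.sin(a),np.cos(a)]))
th=np.linspace(0,2*np.pi,9)[:-1]
C=np.c_[sx+.08*np.cos(th),sy+.08*np.sin(th),th*0+zs+.012]
print(((proj(T,C)-[220,125])*3.5).round().tolist(),((proj(S,C)-[230,225])*4.2).round().tolist())
E
```

```text
cam [0.18758271 0.04440531 1.27536209]
cam [1.23013015 0.73189787 0.82243906]
[0.5896 0.1151 0.135  0.0164 0.5456 0.1057 0.1035 0.4372 0.0285]
[[-0.8, -0.7], [0.5, -0.5], [-0.8, 0.8], [-0.0, 0.7], [-0.8, 0.9], [-1.1, 0.0], [1.1, -0.8], [-0.3, -1.4], [-0.0, 0.1], [0.3, 0.4], [0.0, 1.7], [0.0, 0.0]]
peg out 0.04498669247955944 peg theta 1.6471711854156235
[[398.0, 305.0], [302.0, 333.0], [254.0, 419.0], [283.0, 514.0], [372.0, 562.0], [469.0, 533.0], [516.0, 445.0], [486.0, 351.0]] [[186.0, 284.0], [289.0, 300.0], [384.0, 265.0], [410.0, 203.0], [359.0, 152.0], [264.0, 138.0], [175.0, 168.0], [140.0, 227.0]]
```

```bash
cat > go.py <<'E'
import sys
from geo import *
from scipy.spatial.transform import Rotation as Ro
def delta(x,y,z,yaw):
    o=robot.get_obs();R=Ro.from_quat(o["tool_rot"]).as_matrix()
    cur=np.arctan2(R[1,0],R[0,0]);d=R.T@(np.array([x,y,z])-o["position"])*1000
    turn=-np.degrees((yaw-cur+np.pi/2)%np.pi-np.pi/2)
    print("t%.2f"%o["time"],"pos",o["position"].round(4),"yaw",round(cur,4),"F",o["ft_force"].round(1),"q",o["q"].round(2),"w",round(o["grip_width"],4))
    print("shift(tool mm)",d.round(1),"turn deg",round(turn,1))
if __name__=="__main__": delta(*map(float,sys.argv[1:]))
E
python3 -m pendant '[[[-40,-45,-4],0],[[-41,-45,-4],0],[[-41,-45,-4],0],[[-41,-45,-4],0],[[-41,-45,-4],0],[[-41,-45,-4],0],[[-41,-45,-4],0],[[-41,-45,-4],0]]' 50 20
python3 -m pendant '[[[-41,-45,-4],0],[[-41,-45,-4],0],[[-41,-45,-4],0],[[-39,-44,-1],0],[[0,0,0],-10],[[0,0,0],-10],[[0,0,0],-10],[[0,0,0],-10]]'
python3 -m pendant '[[[0,0,0],-10],[[0,0,0],-10],[[0,0,0],-10],[[0,0,0],0],[[0,0,0],0]]'
python3 go.py .5456 .1057 .28 .11
python3 - <<'E'
from geo import *
import cv2
c=camera("wrist");print(c["R"].tolist(),c["t"].tolist(),c["mtx"].tolist())
cv2.imwrite("pics/w1.png",c["pixels"])
E
```

```text
time: 1.2
position: [0.4532, -0.1145, 0.2768]
tool_rot: [0.844, -0.536, 0.0, -0.0]
ft_force: [1.5, -0.5, 0.2]
grip_width: 0.0499
time: 2.2
position: [0.5454, 0.1066, 0.2893]
tool_rot: [0.977, -0.212, -0.0, 0.0]
ft_force: [-0.0, -0.0, 0.5]
grip_width: 0.0499
time: 2.82
position: [0.5455, 0.1065, 0.2894]
tool_rot: [0.999, 0.044, -0.0, -0.0]
ft_force: [0.7, 0.1, -0.2]
grip_width: 0.0504
t2.83 pos [0.5455 0.1065 0.2894] yaw 0.0883 F [ 0.7  0.1 -0.2] q [-0.01  0.38  1.55  0.    1.21 -0.1 ] w 0.0504
shift(tool mm) [0.  0.8 9.4] turn deg -1.2
[[0.9962123424175654, 0.08695305309757402, -0.00036792923262246645], [0.08288412275212793, -0.9482986773049797, 0.3063655346432406], [0.026290511796462572, -0.3052356223946329, -0.9519138741560833]] [-0.5529924710319066, 0.003947344531980584, 0.4525487126522741] [[406.641023400813, 0.0, 316.02850996811264], [0.0, 406.641023400813, 243.81150207262078], [0.0, 0.0, 1.0]]
```

View pics/w1.png

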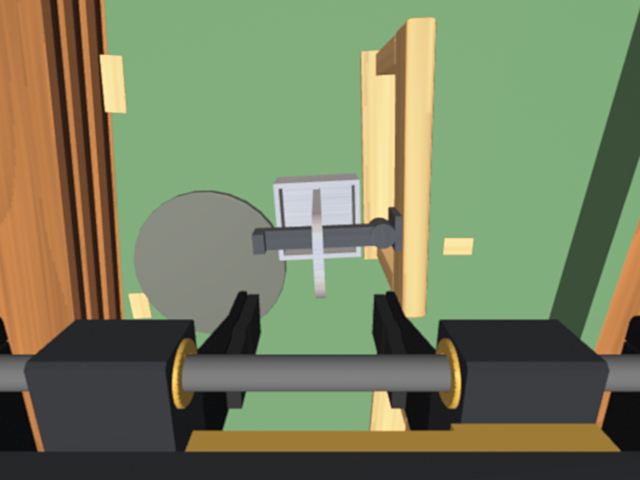

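The wrist view shows the cellar's plate (apex ~(320,297)) between the fingers' planes, box rim corners at ~(275,184), (358,176), (361,257), peg tip at ~(255,241) and its hinge at ~(380,233).

```bash
python3 - <<'E'
from geo import *
from scipy.optimize import least_squares
W=camera("wrist");zs=.0164
def res(v):
    x,y,b=v
    return (proj(W,P(x,y,b,zs+.045,[[-.035,.033,.038],[.035,.033,.038],[.035,-.033,.038],[0,0,.150]]))-[[275,184],[358,176],[361,257],[320,295]]).ravel()
s=least_squares(res,[.5456,.1057,.11],loss="soft_l1");print(s.x.round(4),s.fun.round(1))
def on(u,v,z):
    d=W["R"].T@np.linalg.inv(W["mtx"])@[u,v,1];C=-W["R"].T@W["t"];return C+d*(z-C[2])/d[2]
z=zs+.142
print("hinge",on(380,233,z),"tip mid",on(258,240,zs+.148), "rail front ends",on(405,20,z),on(406,315,z), "back", on(436,20,z),on(426,316,z),"slab c",on(211,262,zs+.012))
E
python3 go.py .5456 .1057 .192 .11
```

```text
[0.5483 0.1037 0.1408] [ -1.3   0.8   1.7   4.2   0.2  -0.3  -0.2 -23.7]
hinge [0.58973595 0.11480213 0.1584    ] tip mid [0.50632878 0.1042392  0.1644    ] rail front ends [0.58667162 0.24698515 0.1584    ] [0.61753268 0.0536382  0.1584    ] back [0.60503563 0.24859631 0.1584    ] [0.63245175 0.05412072 0.1584    ] slab c [0.44158931 0.03170211 0.0284    ]
t2.92 pos [0.5456 0.1065 0.2895] yaw 0.0892 F [ 0.2  0.1 -0.5] q [-0.01  0.38  1.55  0.    1.21 -0.1 ] w 0.0501
shift(tool mm) [-0.   0.8 97.5] turn deg -1.2
```

```bash

python3 -m pendant '[[[1.5,1,0],-2],[[0,0,35],0],[[0,0,35],0],[[0,0,18],0],[[0,0,9.5],0],[[0,0,0],0]]'
python3 -m pendant '[[[0,0,0],0],[[0,0,0],0],[[0,0,0],0],[[0,0,0],0],[[0,0,0],0],[[0,0,0],0]]' 0 25
python3 go.py .547 .1055 .192 .125
```

```text
time: 3.68
position: [0.5472, 0.1056, 0.1917]
tool_rot: [0.998, 0.063, -0.0, -0.0]
ft_force: [-0.3, -0.7, -0.4]
grip_width: 0.0499
time: 4.42
position: [0.5472, 0.1056, 0.1921]
tool_rot: [0.998, 0.063, 0.0, 0.0]
ft_force: [0.3, 0.1, 1.2]
grip_width: 0.0056
t4.42 pos [0.5472 0.1056 0.1921] yaw 0.1257 F [0.3 0.1 1.2] q [-0.01  0.51  1.66  0.    0.98 -0.14] w 0.0056
shift(tool mm) [-0.2  0.1  0.1] turn deg 0.0
```

```bash

python3 -m pendant '[[[0,0,-5],0],[[0,0,-6],0],[[0,0,-6],0],[[0,0,0],0],[[0,0,0],0]]'
python3 - <<'E'
from geo import *
import cv2
t=camera("scene")["pixels"][200:350,220:360];w=camera("wrist")["pixels"][130:330,200:460]
a=cv2.resize(t,(560,600),interpolation=cv2.INTER_CUBIC)
cv2.imwrite("pics/lift.png",a)
E
```

```text
time: 5.05
position: [0.5471, 0.1056, 0.2091]
tool_rot: [0.998, 0.063, -0.0, 0.0]
ft_force: [-0.4, 0.2, -2.4]
grip_width: 0.0057
```

View pics/lift.png

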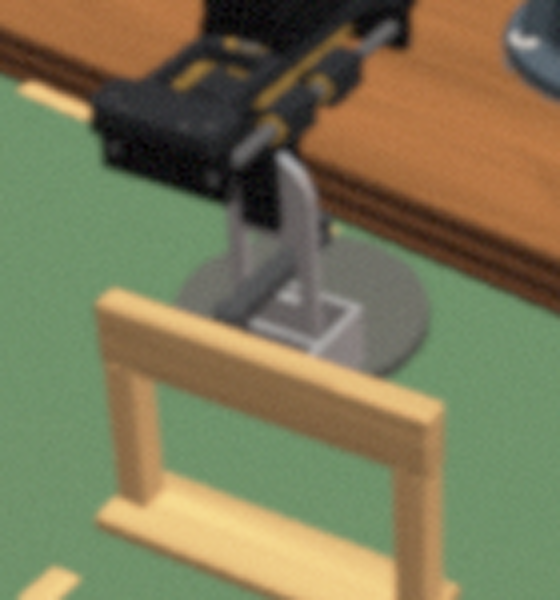

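Lifted clear of the peg (full 2.4 N carried), with the peg mid-window at ~(270,285) in the crop. Now slide out and go over the slab.

```bash

python3 -m pendant '[[[-12,0,0],0],[[-16,0,0],0],[[-16,0,0],0],[[-16,0,0],0],[[-15,0,0],0],[[0,0,0],0]]'
python3 -m pendant '[[[-10,15,0],0],[[-12,18,0],0],[[-12,18,0],0],[[-8,10,0],0],[[0,0,0],0],[[0,0,0],0]]'
python3 go.py .439 .030 .164 .126
```

```text
time: 5.9
position: [0.4709, 0.0962, 0.2089]
tool_rot: [0.998, 0.063, -0.001, -0.0]
ft_force: [-0.7, 1.1, -1.1]
grip_width: 0.006
time: 6.65
position: [0.4393, 0.0304, 0.2092]
tool_rot: [0.998, 0.063, 0.0, -0.0]
ft_force: [0.4, 0.0, -2.7]
grip_width: 0.0057
t6.65 pos [0.4393 0.0304 0.2092] yaw 0.1253 F [ 0.4  0.  -2.7] q [-0.19  0.34  1.92  0.    0.88 -0.31] w 0.0057
shift(tool mm) [-0.4  0.4 45.2] turn deg -0.0
```

```bash

python3 -m pendant '[[[0,0,12],0],[[0,0,14],0],[[0,0,10],0],[[0,0,6],0],[[0,0,2],0],[[0,0,0],0],[[0,0,0],0]]'
python3 - <<'E'
from geo import *
import cv2
t=camera("top")["pixels"][160:320,230:430];s=camera("scene")["pixels"][200:350,220:360]
a=cv2.resize(t,None,fx=2,fy=2,interpolation=cv2.INTER_CUBIC)
b=cv2.resize(s,None,fx=2.8,fy=2.8,interpolation=cv2.INTER_CUBIC)
h=max(a.shape[0],b.shape[0]);a=cv2.copyMakeBorder(a,0,h-a.shape[0],0,0,0);b=cv2.copyMakeBorder(b,0,h-b.shape[0],0,0,0)
cv2.imwrite("pics/pre.png",np.hstack([a,b]))
E
```

```text
time: 7.52
position: [0.4391, 0.0304, 0.1653]
tool_rot: [0.998, 0.063, 0.0, 0.0]
ft_force: [0.7, 0.9, -1.7]
grip_width: 0.0056
```

View pics/pre.png

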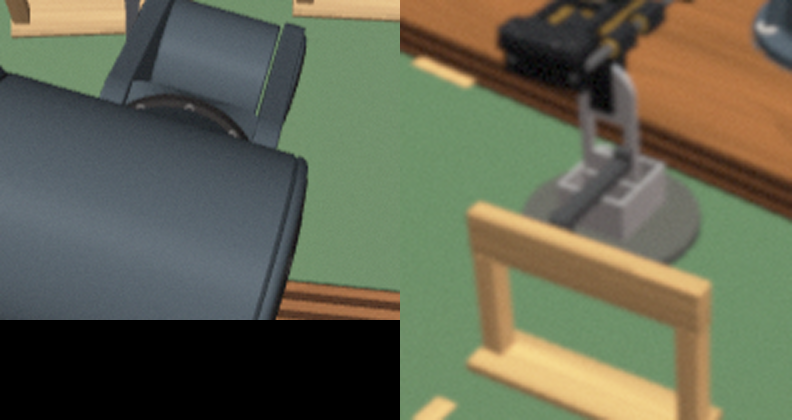

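The cellar hangs upright a few mm above the slab, about central (crop right, box ~(615,190)). Lower it slowly.

```bash

for i in 1; do python3 -m pendant '[[[0,0,1],0],[[0,0,1],0],[[0,0,1],0],[[0,0,1],0],[[0,0,0],0]]'; done
python3 -m pendant '[[[0,0,1],0],[[0,0,0],0]]'; python3 -m pendant '[[[0,0,1],0],[[0,0,0],0]]'
```

```text
time: 8.25
position: [0.4387, 0.0304, 0.1609]
tool_rot: [0.998, 0.063, -0.0, -0.0]
ft_force: [0.1, -0.2, -2.0]
grip_width: 0.0059
time: 8.5
position: [0.4387, 0.0304, 0.16]
tool_rot: [0.998, 0.063, -0.0, -0.0]
ft_force: [-0.0, 1.1, -1.9]
grip_width: 0.0055
time: 8.75
position: [0.4389, 0.0304, 0.1592]
tool_rot: [0.998, 0.063, 0.0, 0.0]
ft_force: [-1.2, 0.9, 0.5]
grip_width: 0.0058
```

```bash

python3 -m pendant '[[[0,0,0],0],[[0,0,0],0]]'; python3 -m pendant '[[[0,0,0.5],0],[[0,0,0],0]]'
```

```text
time: 9.0
position: [0.4389, 0.0304, 0.1592]
tool_rot: [0.998, 0.063, 0.0, 0.0]
ft_force: [-0.3, 1.0, 1.7]
grip_width: 0.0058
time: 9.25
position: [0.4389, 0.0305, 0.1592]
tool_rot: [0.998, 0.063, 0.0, 0.0]
ft_force: [-1.1, 0.9, 6.2]
grip_width: 0.0056
```

```bash

python3 -m pendant '[[[0,0,-0.5],0],[[0,0,0],0]]'
python3 -m pendant '[[[0,0,0],0],[[0,0,0],0],[[0,0,0],0],[[0,0,0],0]]' 40
python3 -m pendant '[[[0,0,-15],0],[[0,0,-25],0],[[0,0,-30],0],[[0,0,-20],0],[[0,0,0],0]]'
python3 go.py .51 .05 .25 .126
python3 - <<'E'
from geo import *
import cv2
w=camera("wrist")["pixels"];cv2.imwrite("pics/w2.png",w)
E
```

```text
time: 9.5
position: [0.4389, 0.0304, 0.1592]
tool_rot: [0.998, 0.063, 0.0, -0.0]
ft_force: [-0.6, 1.0, 4.3]
grip_width: 0.0059
time: 10.0
position: [0.4388, 0.0304, 0.159]
tool_rot: [0.998, 0.063, -0.0, 0.0]
ft_force: [-0.0, -0.1, 0.3]
grip_width: 0.0361
time: 10.62
position: [0.4397, 0.0303, 0.2502]
tool_rot: [0.998, 0.063, 0.002, 0.0]
ft_force: [-0.7, 0.7, -0.6]
grip_width: 0.0398
t10.62 pos [0.4397 0.0303 0.2502] yaw 0.1257 F [-0.7  0.7 -0.6] q [-0.19  0.27  1.87  0.    1.   -0.31] w 0.0398
shift(tool mm) [ 72.2 -10.8   0.5] turn deg -0.0
```

View pics/w2.png

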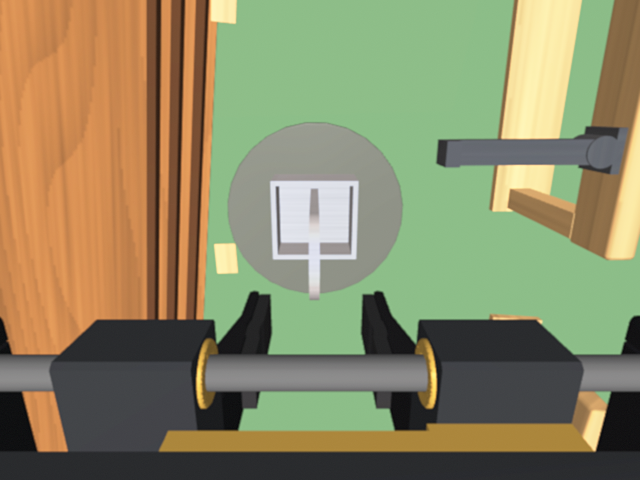

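The cellar stands upright and near the slab's centre (box rim centre ~(315,220), slab centre ~(315,208)). The peg is empty, still out, tip at (440,152), hinge at (603,152).

```bash

python3 -m pendant '[[[30,-8,0],0],[[40,-12,0],0],[[27,-8,0],0],[[0,0,0],0],[[0,0,0],0]]' 0 10
python3 go.py .533 .070 .158 .126
```

```text
time: 11.3
position: [0.5297, 0.0703, 0.2476]
tool_rot: [0.998, 0.063, -0.002, -0.0]
ft_force: [0.4, 1.1, 0.2]
grip_width: 0.0025
t11.30 pos [0.5297 0.0703 0.2476] yaw 0.1259 F [0.4 1.1 0.2] q [-0.08  0.4   1.65 -0.    1.09 -0.2 ] w 0.0025
shift(tool mm) [ 3.6  0.7 89.6] turn deg -0.0
```

```bash

python3 -m pendant '[[[2,0,30],0],[[1.5,0,30],0],[[0,0,20],0],[[0,0,10],0],[[0,0,0],0]]'
python3 go.py .533 .070 .158 .126
python3 - <<'E'
from geo import *
import cv2
s=camera("scene")["pixels"][200:350,220:360]
cv2.imwrite("pics/fold0.png",cv2.resize(s,None,fx=4,fy=4,interpolation=cv2.INTER_CUBIC))
E
```

```text
time: 11.92
position: [0.534, 0.0705, 0.1587]
tool_rot: [0.998, 0.063, -0.001, -0.0]
ft_force: [-0.4, 0.5, -0.8]
grip_width: 0.0003
t11.93 pos [0.534  0.0705 0.1587] yaw 0.1252 F [-0.4  0.5 -0.8] q [-0.08  0.53  1.73 -0.    0.88 -0.2 ] w 0.0003
shift(tool mm) [-1.   0.4  0.7] turn deg -0.0
```

View pics/fold0.png

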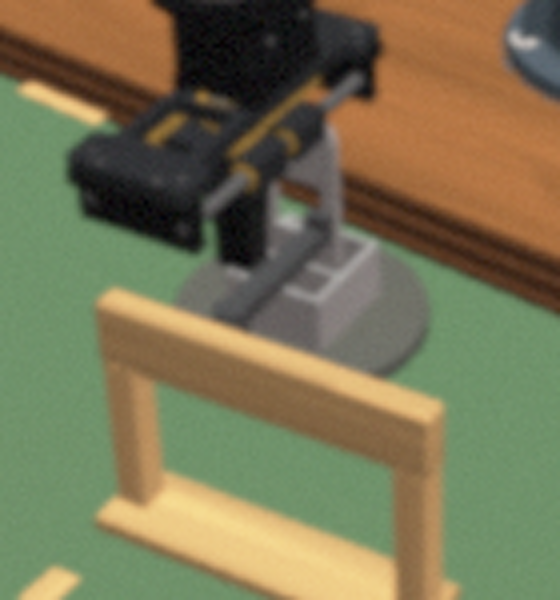

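The closed fingers (~(245,225)) are beside the peg on the -y side, at bar height. Push along the arc.

```bash

python3 -m pendant '[[[0,-10,0],0],[[0,-9,0],0],[[-0.5,-7,0],0],[[-1,-7,0],0],[[-1,-7,0],0],[[-0.5,-7,0],0],[[0,0,0],0]]'
python3 -m pendant '[[[4,-8,0],0],[[4,-8,0],0],[[4,-7,0],0],[[6,-7,0],0],[[0,0,0],0]]'
python3 go.py .5623 .1734 .158 .126
```

```text
time: 12.85
position: [0.5257, 0.1177, 0.1589]
tool_rot: [0.998, 0.063, -0.0, -0.0]
ft_force: [0.9, -0.8, -0.0]
grip_width: 0.0
time: 13.48
position: [0.5408, 0.1499, 0.159]
tool_rot: [0.998, 0.063, 0.0, -0.0]
ft_force: [-0.6, 0.5, 0.2]
grip_width: 0.0005
t13.47 pos [0.5408 0.1499 0.159 ] yaw 0.1264 F [-0.6  0.5  0.2] q [ 0.07  0.56  1.68  0.    0.91 -0.06] w 0.0005
shift(tool mm) [ 24.3 -20.6   1.1] turn deg 0.0
```

```bash

python3 -m pendant '[[[5,-6,0],0],[[5,-6,0],0],[[5,-5,0],0],[[4,-3,0],0],[[0,0,0],0]]'
python3 -m pendant '[[[2,0,0],0],[[0,0,0],0]]'
python3 -m pendant '[[[2,0,0],0],[[0,0,0],0]]'
python3 - <<'E'
from geo import *
import cv2
s=camera("wrist")["pixels"]
cv2.imwrite("pics/fold1.png",s)
E
```

```text
time: 14.1
position: [0.557, 0.1717, 0.159]
tool_rot: [0.998, 0.063, 0.0, -0.0]
ft_force: [-0.5, 0.9, -0.7]
grip_width: 0.0007
time: 14.35
position: [0.5585, 0.1715, 0.159]
tool_rot: [0.998, 0.063, -0.0, -0.0]
ft_force: [0.4, 0.4, 0.5]
grip_width: 0.0006
time: 14.6
position: [0.5606, 0.1718, 0.159]
tool_rot: [0.998, 0.063, 0.0, -0.0]
ft_force: [-0.7, 0.7, 0.3]
grip_width: 0.0005
```

View pics/fold1.png

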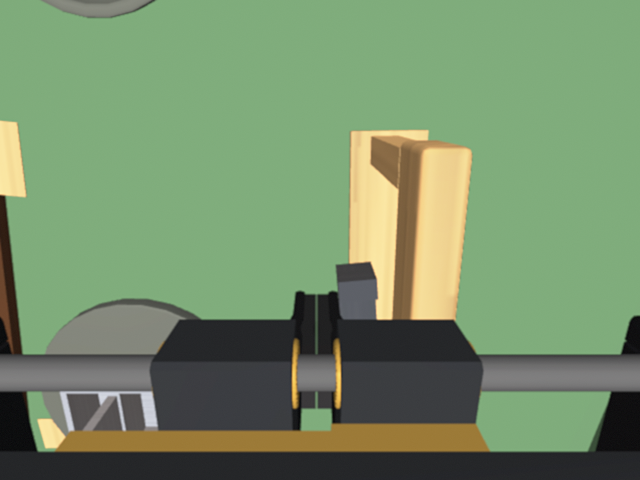

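The peg (tip ~(357,275)) follows the finger and is nearly folded, with a gap to the rail remaining. Continue until the stop is felt.

```bash

for r in 1; do
python3 -m pendant '[[[2,0,0],0],[[2,0,0],0],[[0,0,0],0]]' | grep -E "pos|ft"
python3 -m pendant '[[[2,0,0],0],[[0,0,0],0]]'| grep -E "pos|ft"
python3 -m pendant '[[[1,0,0],0],[[0,0,0],0]]'| grep -E "pos|ft"
python3 -m pendant '[[[1,0,0],0],[[0,0,0],0]]'| grep -E "pos|ft"
done
```

```text
position: [0.5648, 0.1723, 0.1591]
ft_force: [-0.4, -0.2, 0.2]
position: [0.5666, 0.1726, 0.1591]
ft_force: [-0.4, -0.1, -0.5]
position: [0.5668, 0.1726, 0.1589]
ft_force: [-2.5, 0.2, 1.5]
position: [0.567, 0.1727, 0.1589]
ft_force: [-4.9, -0.8, 3.0]
```

```bash

python3 -m pendant '[[[1,0,0],0],[[0,0,0],0]]'| grep -E "pos|ft"
python3 -m pendant '[[[-4,0,0],0],[[-15,0,0],0],[[-15,0,0],0],[[0,0,-30],0],[[0,0,-50],0],[[0,0,-30],0],[[0,0,0],0]]'
python3 -m pendant '[[[0,-55,0],0],[[0,-55,0],0],[[0,-55,0],0],[[0,-50,0],0],[[0,0,0],0],[[0,0,0],0]]'
python3 - <<'E'
from geo import *
import cv2
t=camera("top")["pixels"][100:300,190:390];s=camera("scene")["pixels"][210:360,220:360]
a=cv2.resize(t,(420,420),interpolation=cv2.INTER_CUBIC);b=cv2.resize(s,(380,407),interpolation=cv2.INTER_CUBIC)
cv2.imwrite("pics/end.png",np.hstack([a,cv2.copyMakeBorder(b,0,13,0,0,0)]))
E
```

```text
position: [0.567, 0.1727, 0.1588]
ft_force: [-6.2, -1.1, 3.8]
time: 16.9
position: [0.5386, 0.1689, 0.2721]
tool_rot: [0.998, 0.063, 0.005, -0.0]
ft_force: [-1.1, 0.0, -0.0]
grip_width: 0.0006
time: 17.65
position: [0.5084, 0.3814, 0.2675]
tool_rot: [0.998, 0.063, -0.001, 0.001]
ft_force: [-0.3, -1.3, -0.5]
grip_width: 0.0002
```

View pics/end.png

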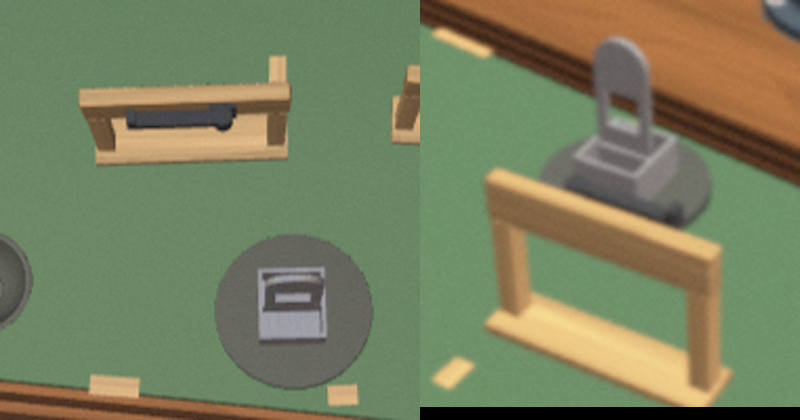

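The cellar stands upright on the slab near its centre (box ~(292,303), slab centre ~(294,311)). The peg lies parallel to the rail, from (128,119) to (222,117), and the gripper is clear of everything.

```bash
python3 -c "
from rig import order
print(order.hand_in())"
```

```text
the job is handed in; nothing more can be done
None
```

The job is done and was handed in at about 17.7 s on the robot clock, against the 54 s limit.

- **Cellar:** I gripped it by the upper plate, lifted it 17 mm so the window cleared the turned-up tip, and slid it off along the peg. I lowered it onto the soapstone slab 1 mm at a time. Contact showed a measured upward force of about 6 N before I let go.
- **Peg:** I pushed the empty peg round with the closed fingers until the end stop. There the force rose to about 6 N with no further movement.

In the last pictures the cellar stands upright near the middle of the slab, and the peg lies parallel to its rail. The gripper was well clear and touching nothing.

Two measurements did not agree at first:

- **Peg angle:** my first image fit gave 1.65 rad, past the 1.571 stop. I put that down to a few millimetres of image error.
- **Plate top:** one point on the plate's top edge fitted badly in the first wrist view, so I relied on the box corners and the peg line instead.

Neither affected the result, and no final check failed.

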